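# Gauge a strip against the flip stop of a crosscut sled

### The job

Set the long dark strip on the crosscut sled ready for its cut: flip the red stop leaf fully down, slide the strip along the fence, flat against it, until its end bears on the tip of the leaf's adjusting screw, and hold it pressed there lightly for a moment. Then flip the leaf right up again, clear of the work, leaving the strip where it was gauged, snug to the fence. The stop is only finger-tight on its track, so do not shift it, and leave the other things on the sled alone.

Things in the scene. Friction and masses are not known exactly. Their poses are not given: they have to be found in the camera images.
- sled: Plywood crosscut sled, fixed. Origin on the table at the foot of the fence's working face, mid length; x square out of that face (away from the robot), y along the fence, z up. Lengths in mm. Base board x -100 to 380, y -330 to 330, top at z 12. Fence x -36 to 0, top z 62 with a T-track. Front fence x 362 to 380, top z 62. Dark saw kerf at y -70, yellow block (top z 60) behind the fence there; blade lowered.
- stop: Flip stop's aluminium carriage, 34 x 72 x 10 mm (x, y, z), on the fence top. Origin under its centre: sled x -18, z 62; axes as the sled's. Two hinge cheeks at y -36 to -4, tops z 22; black lock knob centred at y 22, top z 30. Only finger-tight in the T-track: a push along the fence (y) of more than about 11 N slides it off its setting and it stays there.
- leaf (a joint): Angle of the red flip leaf, rad: 0 fully down (hard end stop), growing as it swings up and back towards the robot, 1.75 the other end. A friction hinge (0.10 N m) holds it at any angle. At 1.57 its arm stands upright and its tongue points to +x.
- leaf_hinge (a point): Point on the carriage, on the leaf's hinge axis (parallel to y), mid width of the leaf: stop frame x 0, y -20, z 14 mm; axes as the stop's. Leaf when down, from here in mm: 20 wide (y -10 to 10); arm x -8 to 52, z -5 to 5; tongue x 34 to 52 hanging from it to z -60 (4 above the base board). Leaf mass 120 g.
- leaf_end (a point): Point on the leaf: top of its outer end, above the tongue (when down, x 43, y 0, z 5 mm from leaf_hinge). Turns with the leaf.
- leaf_toe (a point): Point on the leaf: middle of the tongue's lower end (when down, x 43, y 0, z -60 mm from leaf_hinge). Turns with the leaf. 10 mm above it a locked adjusting screw, 8 mm thick, runs through the tongue parallel to y (when down, x 43, z -50). Its domed steel tip is the gauging point: it stands 2 to 14 mm out of the leaf's -y side, as last set; how far is not reported. Brass head on the +y side, to y 40.
- workpiece: The long dark hardwood strip to gauge, loose on the sled's base board: 50 (x) x 230 (y) x 22 mm high, about 160 g. Origin under its centre. Gauged, it lies along the fence, touching it (origin at x 43 mm in the stop's frame), its +y end touching the tip of the leaf's screw (origin at y -147 to -159 mm in the stop's frame, depending on the screw).
- offcut: Bystander: short dark offcut, 50 x 70 x 22 mm, lying on the far part of the sled. Origin under its centre.
- tape: Bystander: yellow tape measure lying on its side, 70 x 80 x 34 mm, on the far part of the sled. Origin under its centre.
- trysquare: Bystander: small try square lying flat, wooden stock 18 x 75 x 15 mm and steel blade 90 x 26 mm, on the far part of the sled. Origin under the middle of its outline.
There are look-alikes about, which are no part of the job. Of the things shaped like the workpiece, the dark wooden one is meant.

How it is judged:
On the way, in this order (a step that is already met when the one before it is completed fails the run):
1. the leaf is flipped fully down (within 0.04 rad of its end stop) (value of joint leaf below 0.04 rad), for 0.2 s.
2. with the leaf down, the strip lies against the fence and its end is pressed on the tip of the leaf's screw with more than 2 N (x of workpiece in the frame of stop between 0.041 and 0.045 m and y of adjuster_c0 in the frame of workpiece between 0.117 and 0.121 m and angle between the x axis of workpiece and the x axis of sled, either way round below 0.015 rad and angle between workpiece's own z axis and vertical below 0.03 rad and value of joint leaf below 0.05 rad and contact force between workpiece and stop above 2 N), for 0.2 s.
At the end, for the whole second after the job is handed in: The leaf stands up (more than 1.0 rad), the strip lies flat and still on the base board, within 2 mm of touching the fence and within 2 mm of the place where its end touched the screw tip, square to within 0.015 rad, and the stop's carriage is within 1.5 mm of where it started (x of workpiece in the frame of stop between 0.041 and 0.045 m and y of adjuster_c0 in the frame of workpiece between 0.117 and 0.121 m and angle between the x axis of workpiece and the x axis of sled, either way round below 0.015 rad and angle between workpiece's own z axis and vertical below 0.03 rad and value of joint leaf above 1 rad and linear speed of workpiece below 0.005 m/s and distance of stop from where it was at the start of the episode below 0.0015 m and height (world z) of workpiece below 0.015 m).
It fails at once if the stop's carriage is shifted along the fence by more than 1.5 mm (distance of stop from where it was at the start of the episode above 0.0015 m).
It fails at once if the offcut is moved by more than 10 mm (distance of offcut from where it was at the start of the episode above 0.01 m).
It fails at once if the tape is moved by more than 10 mm (distance of tape from where it was at the start of the episode above 0.01 m).
It fails at once if the trysquare is moved by more than 10 mm (distance of trysquare from where it was at the start of the episode above 0.01 m).
It also fails if it takes over 72 s, if anything falls off the work surface, if the arm or the gripper's body presses on something with over 40 N, if the wrist force passes 120 N, or if a joint passes its speed limit or range.

### The arm

A 6-joint arm with a two-finger parallel gripper is mounted at the origin on the work surface. World frame = base frame: x ahead of the robot, y to its left, z up, the work surface at z = 0. Lengths are in m, angles in rad, forces in N, time in s.
With the tool pointing down it reaches from about 0.25 to 0.775 m from the base axis. Payload 4 kg.
Tool frame: the origin (TCP) lies midway between the tips of the shut fingers; the grasp point (between the pads) lies 19 mm behind it; z points along the fingers, y is the line along which they close (so a half turn about z gives the same grasp; the last joint's range is limited). The gripper opens to 94 mm and grips with 3 to 60 N. Pads are 16 mm wide; open, the fingers measure 119 mm over their backs; the gripper's body (75 mm by 177 mm) begins 78 mm behind the grasp point.
Start: joints at [1.133, 0.087, 1.371, -0, 1.684, -0.103], TCP at [0.181, 0.519, 0.206] pointing down, gripper open.
Joint ranges: [-3.1, 3.1], [-0.76, 2.03], [0.27, 2.55], [-1.08, 4.22], [0.17, 2.65], [-2.57, 2.57]. Speed limits (rad/s): [2.79, 2.79, 3.14, 3.14, 3.14, 3.14].

### API

Orientations are given as a unit quaternion [x, y, z, w].
In Python, from workcell import ctrl, camera, calibration gives the robot as it stands.
- The arm moves only by the tool send_rows, never from a script. Its argument "increments" is a list of rows, each a list of 5 numbers: the opening, from -1 (shut) to 1 (fully open), then the shift along the world's x, y, z in cm, then the turn about the world's z in degrees. A call has 1 to 5 rows; each row shifts and turns the commanded pose from where the row before left it; what a row does not reach is not made up. A row lasts 1/12 s, in which the tool goes at most 41.7 mm and 7.16 degrees, less where a joint would pass 70% of its speed; a pose out of reach is approached as far as the arm can. A call is refused whole if a number of a shift passes 4.17 or a number of a turn 7.16, either way. A call with a gripper value outside its range is refused whole. The fingers move at their own pace and stop on an object; "force" is the grip in N (left out, the last holds). Time passes only in rows, so rows that do not move let the fingers close. It gives the time, the measured TCP pose, the force, the opening and the grip force at its end, in the units of the state.
- ctrl.read_state(): the state, without advancing time (a new reading comes with each control period).
- camera(name): name is "scene" or "top"; returns (picture, depth): 480x640x3 uint8, red, green, blue; 480x640 float32, m along the optical axis (not along the pixel's ray), 0 where there is no reading.
- calibration(name): a dict with "fx", "fy", "cx", "cy" (pixels), "R" (3x3) and "t" (3): a world point X has camera coordinates R X + t. Camera axes: x right, y down, z forward; pixel columns grow to the right and rows downward; lengths in m; the calibration is good to about 2 mm. A picture is of the moment at which its call begins. calibration takes no time and is no camera call.
- ctrl.job_done(): hands the job in; it is judged then, once.
The state is a dict: "clock": time; "joint_positions": joint angles; "qd": joint speeds; "joint_torque": joint torques, N m; "ee_pos": TCP position; "ee_rot": TCP orientation; "contact_force": force on the tool from outside, world axes, zero at the start; "moment": the same for the moment, N m; "width": opening from 0.0 (shut) to 1.0 (fully open); "finger_force": force on a finger pad.
Only numpy, scipy, OpenCV 4.12 (cv2) and the standard library are available. Lean on these libraries where they do the work, as an engineer would, in place of code of your own. Each camera call takes 0.05 s, during which the arm holds its last target. There are 200 camera calls.

## Working session

There is one attempt and no reset: what is moved stays moved. The work goes in short steps, Python scripts to look and compute and a tool call to move; the robot and the scene stay as the last step left them, time stands still between calls to the robot, and variables do not carry over. Pictures are saved under pics/ and viewed, at most 12 in all, crops included, and the job is handed in when it is done.

Besides the shell and the picture viewer there is one more tool, called after "Emit:" as name(argument=value, ...) on one line, values as JSON. send_rows: Moves the arm, as the interface text tells. Its arguments: {"type":"object","properties":{"increments":{"type":"array"},"force":{"type":"number"}},"required":["increments"]}

```bash
mkdir -p pics
cat > h.py <<'E'
import numpy as np, cv2
from workcell import ctrl, camera, calibration
def snap(name):
    im,d=camera(name); return im[:,:,::-1].copy(),d
def pts(name,d):
    c=calibration(name);R=np.array(c['R']);t=np.array(c['t'])
    v,u=np.mgrid[0:480,0:640]
    P=np.stack([(u-c['cx'])/c['fx']*d,(v-c['cy'])/c['fy']*d,d],-1)
    return (P-t)@R
def ray(name,u,v,z):
    c=calibration(name);R=np.array(c['R']);t=np.array(c['t'])
    o=-R.T@t; r=R.T@np.array([(u-c['cx'])/c['fx'],(v-c['cy'])/c['fy'],1])
    return o+r*(z-o[2])/r[2]
E
python3 - <<'E'
from h import *
for n in('scene','top'):
    im,d=snap(n); cv2.imwrite(f'pics/{n}0.png',im); np.save(f'{n}0.npy',d); c=calibration(n); print(n,-np.array(c['R']).T@c['t'],c['fx'])
s=ctrl.read_state();print(s)
E
```

```text
scene [ 1.51954103 -0.46504582  0.94422058] 546.324813734045
top [ 0.39421031 -0.06908515  1.13690773] 500.1966829729414
{'clock': 0.1, 'joint_positions': array([ 1.13292465e+00,  8.78965984e-02,  1.37204277e+00,  2.07119451e-06,
        1.68358615e+00, -1.03122187e-01]), 'qd': array([ 0.00014914, -0.00193556, -0.00298544, -0.00132203,  0.00041492,
       -0.00123082]), 'joint_torque': array([ 2.51349156e-03, -3.41251624e+01, -3.03302228e+01,  7.20637199e-02,
        3.04257427e-02, -9.98399332e-05]), 'ee_pos': array([0.18050871, 0.51903974, 0.20444335]), 'ee_rot': array([ 1.66594164e-01,  9.86025076e-01, -9.31015133e-04, -2.59232130e-04]), 'contact_force': array([ 0.38323521, -0.00114426, -0.34968114]), 'moment': array([ 0.01515886, -0.00010568,  0.01870586]), 'finger_force': 0.0, 'width': 1.000463241398031}
```

View pics/scene0.png

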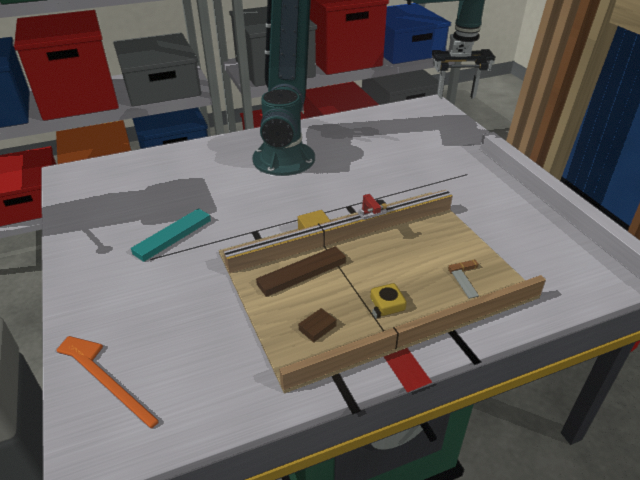

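View pics/top0.png

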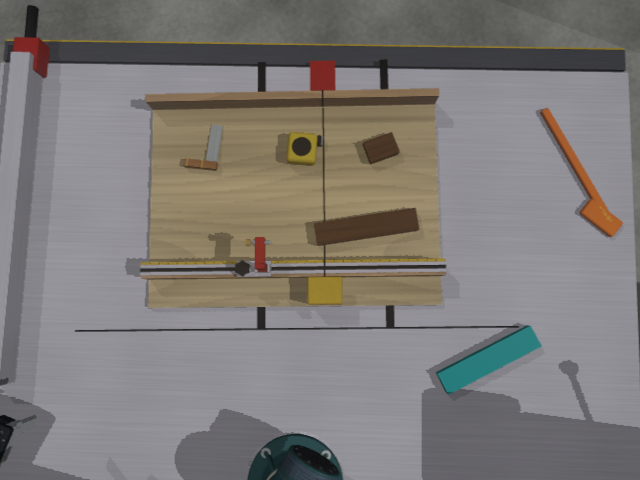

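Top view: the workpiece candidates are the dark strip (367,226), the short dark offcut (380,148) and the teal look-alike (490,360). The dark long strip at (367,226) is the one. The red leaf is at (260,252), standing up on the carriage at (255,268), with its knob at (242,268).

Run:
```python
from h import *
im=cv2.imread('pics/top0.png');d=np.load('top0.npy');P=pts('top',d)
hsv=cv2.cvtColor(im,cv2.COLOR_BGR2HSV)
# strip: dark, height ~34mm
x,y,z=P[...,0],P[...,1],P[...,2]
m=((z>.026)&(z<.042)&(hsv[...,2]<90)).astype(np.uint8)
m[:, :300]=0;m[:190]=0;m[250:]=0
m=cv2.morphologyEx(m,cv2.MORPH_OPEN,np.ones((3,3)))
c=max(cv2.findContours(m,0,2)[0],key=cv2.contourArea)
r=cv2.minAreaRect(c);b=cv2.boxPoints(r);print('strip z',np.median(z[m>0]),r)
W=np.array([ray('top',u,v,.034) for u,v in b]);print(W.round(4),W.mean(0).round(4))
for i in range(2):print(np.linalg.norm(W[i+1]-W[i]),np.degrees(np.arctan2(*(W[i+1]-W[i])[:2])))
# fence
f=((z>.055)&(z<.068)).astype(np.uint8);f[:245]=0;f[290:]=0
f[:,:135]=0;f[:,450:]=0
print('base z',np.median(z[170:200,180:280]),'fence px',f.sum())
A=[];B=[]
for u in list(range(150,225,3))+list(range(280,300,3))+list(range(350,440,3)):
    q=np.where(f[:,u])[0]
    if len(q)>4:A.append(ray('top',u,q.min()-.5,.062));B.append(ray('top',u,q.max()+.5,.062))
for Q in(A,B):
    Q=np.array(Q);p=np.polyfit(Q[:,1],Q[:,0],1);print('edge slope,x@y0',p,np.std(Q[:,0]-np.polyval(p,Q[:,1])))
q=np.where(f.any(0))[0];print('ends',ray('top',q.min(),268,.062),ray('top',q.max(),268,.062))
red=((hsv[...,0]<8)|(hsv[...,0]>172))&(hsv[...,1]>150)&(hsv[...,2]>80)
red[:225]=0;red[290:]=0;red[:,:200]=0;red[:,300:]=0
Q=P[red];print('red',red.sum(),Q.min(0),Q.max(0),np.median(Q,0)); 
v,u=np.where(red);print(u.min(),u.max(),v.min(),v.max(), ray('top',u.min(),v.min(),.14),ray('top',u.max(),v.min(),.14))
zz=z[225:290,225:290];print('line z',z[326:332,100:500].max(), 'hi',zz.max())
cv2.imwrite('pics/crop1.png',np.hstack([cv2.resize(im[200:300,220:440],None,fx=3,fy=3,interpolation=2)]))
s=cv2.imread('pics/scene0.png');cv2.imwrite('pics/crop2.png',cv2.resize(s[180:300,240:460],None,fx=3.5,fy=3.5,interpolation=2))
```

```text
strip z 0.03416773916903843 ((366.0003662109375, 226.22915649414062), (22.722457885742188, 102.71099853515625), 81.31365203857422)
[[ 0.5668 -0.0243  0.034 ]
 [ 0.6069 -0.2495  0.034 ]
 [ 0.5566 -0.2574  0.034 ]
 [ 0.5165 -0.0334  0.034 ]] [ 0.5617 -0.1411  0.034 ]
0.22872812102201698 169.8795779383339
0.05094080516960902 -98.93883991180681
base z 0.01234416167481946 fence px 4975
edge slope,x@y0 [-0.03776526  0.48114749] 0.0006750190251616311
edge slope,x@y0 [-0.03821839  0.44503818] 0.0006216204965907551
ends [0.45430305 0.34653731 0.062     ] [ 0.47118052 -0.31167812  0.062     ]
red 329 [ 0.39421031 -0.06908515  0.08147225] [0.52093056 0.09052976 1.13690773] [0.48545257 0.0799227  0.12735827]
255 266 237 270 [0.51838471 0.08858693 0.14      ] [0.51892011 0.06634975 0.14      ]
line z 1.136907731433242 hi 1.136907731433242
```

View pics/crop1.png

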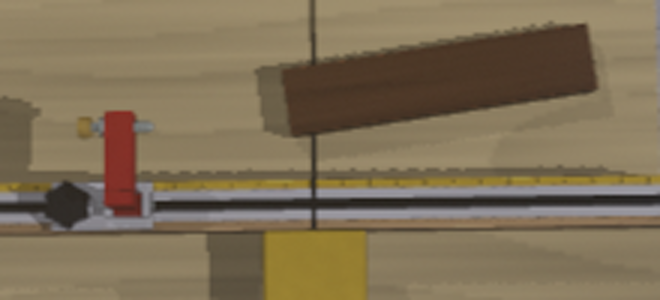

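View pics/crop2.png

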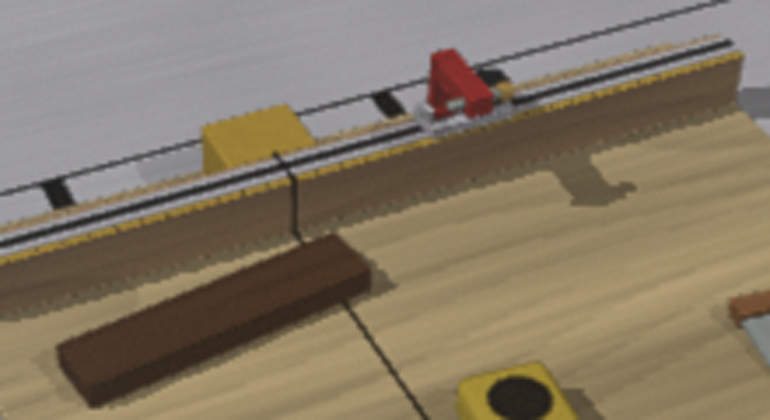

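The crops confirm the choice. The strip is dark brown at crop (440,80). The leaf stands upright with its tongue to +x, and the screw tip is on the -y side. Measured: fence yaw about 0.038 rad, hinge about (0.460, 0.078, 0.076), strip centre (0.562, -0.141) with yaw 0.177. Sizes agree with those given (229 x 51 mm, top z 0.034). Next I move behind the leaf.

Emit:
send_rows(increments=[[-1, 1.9, -3.4, 0, 1.64], [-1, 1.9, -3.4, 0, 1.64], [-1, 1.9, -3.4, 0, 1.64], [-1, 1.9, -3.4, 0, 1.64], [-1, 1.9, -3.4, 0, 1.64]], force=10)

```text
clock: 0.52
ee_pos: [0.2759, 0.3477, 0.2049]
ee_rot: [0.094, 0.996, -0.0, -0.0]
contact_force: [0.4, 0.2, 0.4]
width: 0.686
finger_force: 0.0
```

Emit:
send_rows(increments=[[-1, 1.9, -3.4, 0, 1.64], [-1, 1.9, -3.4, 0, 1.64], [-1, 1.9, -3.4, 0, 1.64], [-1, 1.9, -3.4, 0, 1.64], [-1, 1.9, -3.4, 0, 1.64]])

```text
clock: 0.93
ee_pos: [0.3709, 0.1777, 0.2052]
ee_rot: [0.023, 1.0, 0.0, -0.0]
contact_force: [0.6, 0.5, -0.4]
width: 0.33
finger_force: 0.0
```

Emit:
send_rows(increments=[[-1, 1.9, -3.4, 0, 1.64], [-1, 1.9, -3.4, 0, 1.64], [-1, 1.9, -3.4, 0, 1.68], [-1, 0, 0, 0, 0], [-1, 0, 0, 0, 0]])

```text
clock: 1.35
ee_pos: [0.4279, 0.0759, 0.2047]
ee_rot: [-0.017, 1.0, 0.0, -0.001]
contact_force: [-0.4, -0.1, 0.4]
width: 0.007
finger_force: 0.0
```

Emit:
send_rows(increments=[[-1, 0, 0, -3, 0], [-1, 0, 0, -3, 0], [-1, 0, 0, -2.9, 0], [-1, 0.9, 0.03, 0, 0], [-1, 0.9, 0.03, 0, 0]])

```text
clock: 1.77
ee_pos: [0.4441, 0.0794, 0.115]
ee_rot: [-0.02, 1.0, 0.0, -0.002]
contact_force: [1.1, 0.5, 0.7]
width: 0.007
finger_force: 0.0
```

Emit:
send_rows(increments=[[-1, 0.9, 0.03, 0, 0], [-1, 0.8, 0.03, -0.3, 0], [-1, 0.8, 0.03, -0.5, 0], [-1, 0, 0, 0, 0]])

```text
clock: 2.1
ee_pos: [0.4736, 0.0791, 0.1095]
ee_rot: [-0.019, 1.0, 0.0, 0.002]
contact_force: [-0.6, -0.1, -0.8]
width: 0.007
finger_force: 0.0
```

Emit:
send_rows(increments=[[-1, 0.7, 0.03, -0.6, 0], [-1, 0.6, 0.02, -0.8, 0], [-1, 0.4, 0.02, -0.7, 0], [-1, 0.2, 0.01, -0.5, 0], [-1, 0, 0, 0, 0]])

```text
clock: 2.52
ee_pos: [0.49, 0.0796, 0.0815]
ee_rot: [-0.019, 1.0, -0.0, -0.0]
contact_force: [-0.2, -0.4, -0.1]
width: 0.007
finger_force: 0.0
```

Run:
```python
from h import *
im,d=snap('scene');cv2.imwrite('pics/crop3.png',cv2.resize(im[100:300,240:500],None,fx=3,fy=3,interpolation=2))
s=ctrl.read_state();print(s['ee_pos'],s['contact_force'])
```

```text
[0.4892488  0.0796269  0.08148771] [-0.21681832 -0.32709884  0.09610552]
```

View pics/crop3.png

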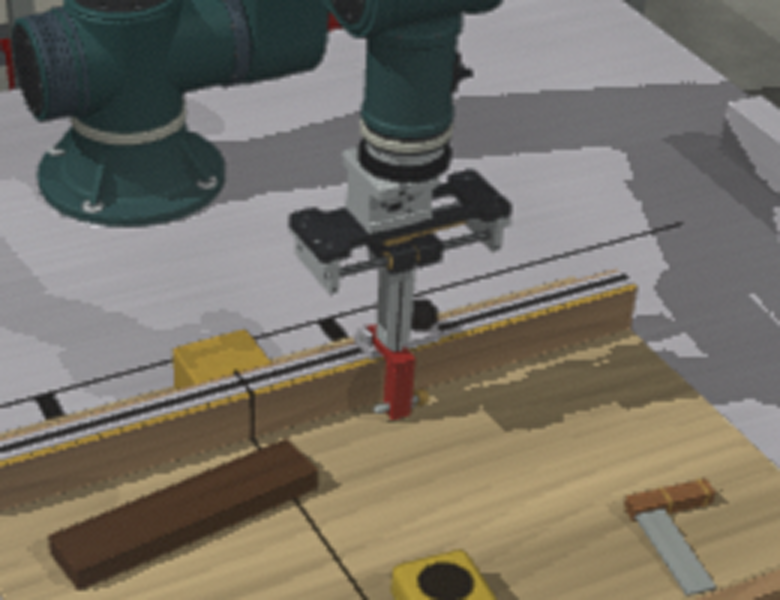

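The leaf (crop 397,380) is almost down with the fingers resting on its end. I press it home from slightly further out.

Emit:
send_rows(increments=[[-1, 0, 0, 0.2, 0], [-1, 0.9, 0.03, 0, 0], [-1, 0, 0, -0.2, 0], [-1, 0, 0, -0.1, 0], [-1, 0, 0, 0, 0]])

```text
clock: 2.98
ee_pos: [0.4988, 0.0801, 0.0813]
ee_rot: [-0.019, 1.0, 0.0, -0.0]
contact_force: [-0.3, -0.5, -0.4]
width: 0.007
finger_force: 0.0
```

Emit:
send_rows(increments=[[-1, 0, 0, -0.1, 0], [-1, 0, 0, 0, 0], [-1, 0, 0, 0, 0]])

```text
clock: 3.23
ee_pos: [0.4988, 0.0801, 0.0812]
ee_rot: [-0.019, 1.0, 0.0, 0.0]
contact_force: [-2.0, 0.1, 4.3]
width: 0.008
finger_force: 2.2
```

Emit:
send_rows(increments=[[-1, 0, 0, -0.1, 0], [-1, 0, 0, 0, 0], [-1, 0, 0, 0, 0]])

```text
clock: 3.48
ee_pos: [0.4988, 0.0801, 0.0811]
ee_rot: [-0.019, 1.0, -0.0, 0.0]
contact_force: [-3.8, 0.1, 8.2]
width: 0.001
finger_force: 4.2
```

Emit:
send_rows(increments=[[-1, 0, 0, -0.1, 0], [-1, 0, 0, 0, 0], [-1, 0, 0, 0, 0]])

```text
clock: 3.73
ee_pos: [0.4989, 0.0801, 0.081]
ee_rot: [-0.019, 1.0, -0.0, 0.001]
contact_force: [-5.1, -0.2, 11.7]
width: 0.0
finger_force: 6.0
```

Emit:
send_rows(increments=[[-1, 0, 0, 4, 0], [-1, 0, 0, 4, 0], [1, 1.95, -3.15, 0, 0], [1, 1.95, -3.15, 0, 0], [1, 1.95, -3.15, 0, 0]])

```text
clock: 4.15
ee_pos: [0.5582, -0.015, 0.1595]
ee_rot: [-0.02, 1.0, -0.0, 0.001]
contact_force: [-0.1, 0.6, -0.0]
width: 0.181
finger_force: 0.0
```

Emit:
send_rows(increments=[[1, 1.95, -3.15, 0, 0], [1, 1.95, -3.15, 0, 0], [1, 1.95, -3.15, 0, 0], [1, 1.95, -3.15, 0, 0], [1, 0, 0, 0, 0]])

```text
clock: 4.57
ee_pos: [0.6367, -0.1465, 0.1554]
ee_rot: [-0.016, 1.0, -0.001, -0.001]
contact_force: [-1.3, 0.6, 0.9]
width: 0.536
finger_force: 0.0
```

Emit:
send_rows(increments=[[1, 0, 0, -3.5, 0], [1, 0, 0, -3.5, 0], [1, 0, 0, -3.5, 0], [1, 0, 0, -2.5, 0], [1, 0, 0, 0, 0]])

```text
clock: 4.98
ee_pos: [0.6296, -0.1382, 0.0201]
ee_rot: [-0.019, 1.0, 0.003, -0.007]
contact_force: [-1.4, 0.6, -0.4]
width: 0.891
finger_force: 0.0
```

Emit:
send_rows(increments=[[1, 0, 0, 0, 0], [1, 0, 0, 0, 0], [1, 0, 0, 0, 0]])

```text
clock: 5.23
ee_pos: [0.6372, -0.1408, 0.0318]
ee_rot: [-0.019, 1.0, -0.001, 0.003]
contact_force: [-0.0, -0.5, 0.4]
width: 0.997
finger_force: 0.0
```

Run:
```python
from h import *
im,d=snap('top');cv2.imwrite('pics/t2.png',cv2.resize(im[80:300,200:460],None,fx=2.7,fy=2.7,interpolation=2))
```

```text
(no output)
```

View pics/t2.png

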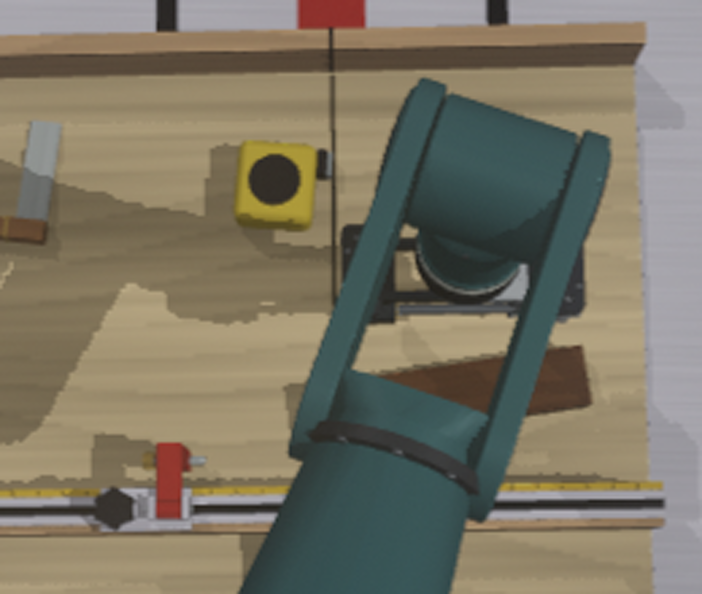

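The leaf is down at (170,480). The strip is unmoved, and the open gripper is on its +x side. I lower the gripper and push the strip to the fence.

Emit:
send_rows(increments=[[1, 0, 0, -1.1, 0], [1, -0.8, -0.03, 0, 0], [1, -0.8, -0.03, 0, 0], [1, -0.8, -0.03, 0, 0], [1, -0.8, -0.03, 0, 0]])

```text
clock: 5.7
ee_pos: [0.6022, -0.1417, 0.0176]
ee_rot: [-0.019, 1.0, 0.0, 0.0]
contact_force: [-0.0, -0.1, 0.2]
width: 1.001
finger_force: 0.2
```

Emit:
send_rows(increments=[[1, -0.8, -0.03, 0, 0], [1, -0.8, -0.03, 0, 0], [1, -0.8, -0.03, 0, 0], [1, -0.6, -0.02, 0, 0], [1, -0.4, -0.02, 0, 0]])

```text
clock: 6.12
ee_pos: [0.5686, -0.143, 0.0178]
ee_rot: [-0.019, 1.0, 0.0, 0.0]
contact_force: [1.1, 0.1, 1.1]
width: 0.998
finger_force: 0.5
```

Emit:
send_rows(increments=[[1, -0.4, -0.02, 0, 0], [1, -0.3, -0.01, 0, 0], [1, 0, 0, 0, 0]])

```text
clock: 6.37
ee_pos: [0.5618, -0.1433, 0.0176]
ee_rot: [-0.019, 1.0, 0.0, -0.0]
contact_force: [-0.3, -0.6, -0.0]
width: 0.999
finger_force: 0.0
```

Another 13 mm or more should bring it to the fence, so I continue in small steps until force appears.

Emit:
send_rows(increments=[[1, -0.4, -0.015, 0, 0], [1, -0.3, -0.01, 0, 0], [1, -0.2, -0.01, 0, 0], [1, -0.2, -0.01, 0, 0], [1, 0, 0, 0, 0]])

```text
clock: 6.78
ee_pos: [0.5509, -0.1437, 0.0175]
ee_rot: [-0.019, 1.0, 0.0, -0.0]
contact_force: [0.5, -0.2, -0.2]
width: 0.999
finger_force: 0.1
```

Emit:
send_rows(increments=[[1, -0.2, -0.01, 0, 0], [1, -0.2, -0.01, 0, 0], [1, -0.1, 0, 0, 0], [1, 0, 0, 0, 0]])

```text
clock: 7.12
ee_pos: [0.5479, -0.1438, 0.018]
ee_rot: [-0.019, 1.0, -0.0, 0.002]
contact_force: [5.3, 0.8, -1.2]
width: 0.998
finger_force: 2.5
```

Emit:
send_rows(increments=[[1, -0.15, 0, 0, 0], [1, -0.15, 0, 0, 0], [1, 0, 0, 0, 0], [1, 0, 0, 0, 0]])

```text
clock: 7.45
ee_pos: [0.548, -0.1438, 0.019]
ee_rot: [-0.019, 1.0, -0.0, 0.006]
contact_force: [11.0, 0.8, -2.9]
width: 0.999
finger_force: 5.3
```

Emit:
send_rows(increments=[[1, 1, 0, 0, 0], [1, 2, 0, 2, 0], [1, 0, 0, 4, 0], [1, 0, 0, 4, 0]])

```text
clock: 7.78
ee_pos: [0.5713, -0.1432, 0.1154]
ee_rot: [-0.019, 1.0, 0.001, -0.004]
contact_force: [1.6, -0.4, 0.1]
width: 1.0
finger_force: 0.0
```

Emit:
send_rows(increments=[[-1, 2, -3.5, 0, 0], [-1, 2, -3.5, 0, 0], [-1, 0, -3.5, 0, 0], [-1, 0, -3.5, 0, 0], [-1, 0, 0, 0, 0]])

```text
clock: 8.2
ee_pos: [0.6115, -0.2904, 0.1159]
ee_rot: [-0.016, 1.0, -0.001, -0.002]
contact_force: [-1.7, 0.7, -0.4]
width: 0.68
finger_force: 0.0
```

```bash
cat > m.py <<'E'
from h import *
im,d=snap('top');P=pts('top',d);z=P[...,2]
hsv=cv2.cvtColor(im,cv2.COLOR_BGR2HSV)
m=((z>.026)&(z<.042)&(hsv[...,2]<90)).astype(np.uint8)
m[:,:265]=0;m[:190]=0;m[262:]=0;m[:,440:]=0
m=cv2.morphologyEx(m,cv2.MORPH_OPEN,np.ones((3,3)))
c=max(cv2.findContours(m,0,2)[0],key=cv2.contourArea)
b=cv2.boxPoints(cv2.minAreaRect(c))
W=np.array([ray('top',u,v,.034) for u,v in b])
th=.038;S=np.array([[np.cos(th),np.sin(th)],[-np.sin(th),np.cos(th)]])
print('world',W[:,:2].round(4).tolist(),W.mean(0).round(4))
print('sled',((W[:,:2]-[.48115,0])@S.T).round(4).tolist())
cv2.imwrite('pics/%s.png'%__import__('sys').argv[1],cv2.resize(im[190:300,220:460],None,fx=3,fy=3,interpolation=2))
E
python3 m.py t3
```

```text
world [[0.4963, -0.1842], [0.4965, -0.193], [0.4921, -0.1931], [0.4919, -0.1843]] [ 0.4942 -0.1886  0.034 ]
sled [[0.0081, -0.1847], [0.008, -0.1935], [0.0036, -0.1933], [0.0037, -0.1845]]
```

View pics/t3.png

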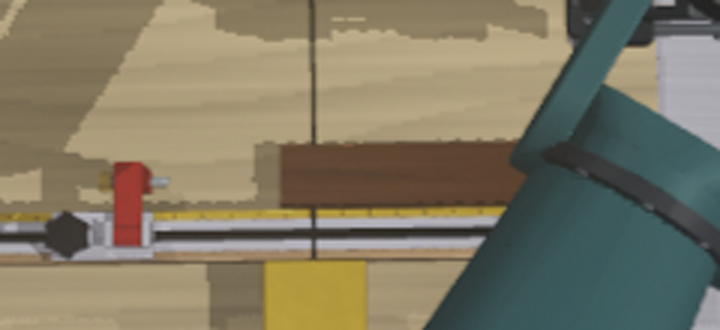

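The strip now lies along the fence: its +y end is at crop (281,175) and the screw tip at crop (168,183). I turn these pixels into positions.

Run:
```python
from h import *
e=ray('top',220+281/3,190+175/3,.034);t=ray('top',220+168.5/3,190+183/3,.026);f=ray('top',220+300/3,190+206/3,.034);o=ray('top',220+300/3,190+143/3,.034)
l=[ray('top',220+u/3,190+180/3,.078) for u in(113,144)]
print(e,t,t[1]-e[1],f,o,l)
s=ctrl.read_state();print(s['ee_pos'])
```

```text
[ 0.50940624 -0.0262623   0.034     ] [0.50217558 0.05780749 0.026     ] 0.08406979223407568 [ 0.48676834 -0.04093492  0.034     ] [ 0.53358545 -0.03966626  0.034     ] [array([0.49828519, 0.09153305, 0.078     ]), array([0.49883236, 0.06941227, 0.078     ])]
[ 0.61177405 -0.28703582  0.11587418]
```

Emit:
send_rows(increments=[[-1, -3.2, 0, 0, 0], [-1, -3.2, 0, 0, 0], [-1, -3.2, -0.1, 0, 0], [-1, 0, 0, -2, 0], [-1, 0, 0, -2, 0]])

```text
clock: 8.67
ee_pos: [0.5164, -0.2842, 0.079]
ee_rot: [-0.019, 1.0, -0.001, 0.001]
contact_force: [1.1, 0.2, -0.7]
width: 0.285
finger_force: 0.0
```

Emit:
send_rows(increments=[[-1, 0, 0, -2, 0], [-1, 0, 0, -1.5, 0], [-1, 0, 0, -1, 0], [-1, 0, 0, -0.5, 0], [-1, 0, 0, 0, 0]])

```text
clock: 9.08
ee_pos: [0.5164, -0.2836, 0.0261]
ee_rot: [-0.019, 1.0, 0.001, -0.001]
contact_force: [-0.5, 0.3, -0.2]
width: 0.004
finger_force: 0.0
```

Emit:
send_rows(increments=[[-1, 0, 0, 0, 0], [-1, 0, 0, 0, 0], [-1, 0, 0, 0, 0]])

```text
clock: 9.33
ee_pos: [0.518, -0.2853, 0.0289]
ee_rot: [-0.019, 1.0, -0.001, 0.001]
contact_force: [0.2, -0.7, -0.3]
width: 0.003
finger_force: 0.0
```

Emit:
send_rows(increments=[[-1, 0, 0, -0.9, 0], [-1, -0.02, 0.5, 0, 0], [-1, -0.03, 0.7, 0, 0], [-1, -0.03, 0.8, 0, 0], [-1, -0.03, 0.8, 0, 0]])

```text
clock: 9.75
ee_pos: [0.516, -0.2561, 0.0184]
ee_rot: [-0.019, 1.0, 0.0, -0.0]
contact_force: [0.9, -0.8, -0.2]
width: 0.006
finger_force: 0.2
```

Emit:
send_rows(increments=[[-1, -0.03, 0.8, 0, 0], [-1, -0.03, 0.8, 0, 0], [-1, -0.03, 0.8, 0, 0], [-1, -0.03, 0.8, 0, 0], [-1, -0.03, 0.6, 0, 0]])

```text
clock: 10.17
ee_pos: [0.5147, -0.2178, 0.0187]
ee_rot: [-0.019, 1.0, 0.0, 0.0]
contact_force: [-0.3, -1.5, -0.5]
width: 0.003
finger_force: 0.3
```

Emit:
send_rows(increments=[[-1, -0.03, 0.6, 0, 0], [-1, -0.02, 0.5, 0, 0], [-1, -0.01, 0.3, 0, 0], [-1, 0, 0, 0, 0], [-1, 0, 0, 0, 0]])

```text
clock: 10.58
ee_pos: [0.514, -0.2047, 0.0185]
ee_rot: [-0.019, 1.0, 0.0, 0.0]
contact_force: [1.1, 0.6, -0.6]
width: 0.005
finger_force: 0.0
```

Run:
```python
from h import *
a,_=snap('top');b,_=snap('scene')
A=cv2.resize(a[200:300,220:400],(720,400),interpolation=2)
cv2.imwrite('pics/t4.png',A)
print(ctrl.read_state()['ee_pos'])
```

```text
[ 0.5140315  -0.20499346  0.01848318]
```

View pics/t4.png

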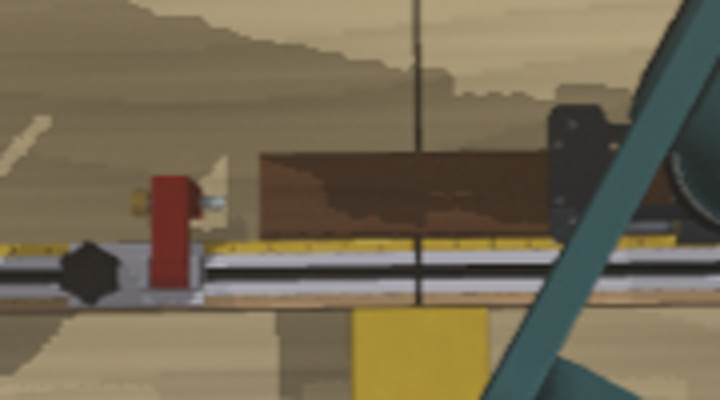

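The strip's end is at crop x 260 and the screw tip at crop x 226, a gap of about 19 mm. The strip is still flat to the fence. I approach slowly.

Emit:
send_rows(increments=[[-1, -0.01, 0.35, 0, 0], [-1, -0.01, 0.35, 0, 0], [-1, -0.01, 0.35, 0, 0], [-1, -0.01, 0.3, 0, 0], [-1, 0, 0, 0, 0]])

```text
clock: 11.1
ee_pos: [0.5136, -0.1906, 0.0185]
ee_rot: [-0.019, 1.0, 0.0, -0.0]
contact_force: [-0.1, -0.3, -0.2]
width: 0.004
finger_force: 0.0
```

Emit:
send_rows(increments=[[-1, -0.01, 0.15, 0, 0], [-1, 0, 0.1, 0, 0], [-1, 0, 0, 0, 0], [-1, 0, 0, 0, 0]])

```text
clock: 11.43
ee_pos: [0.5135, -0.1887, 0.0185]
ee_rot: [-0.019, 1.0, 0.0, -0.0]
contact_force: [-0.3, -0.1, 0.7]
width: 0.006
finger_force: 0.0
```

Emit:
send_rows(increments=[[-1, 0, 0.1, 0, 0], [-1, 0, 0.1, 0, 0], [-1, 0, 0, 0, 0]])

```text
clock: 11.68
ee_pos: [0.5135, -0.1868, 0.0185]
ee_rot: [-0.019, 1.0, 0.0, -0.0]
contact_force: [-0.4, 0.6, -0.4]
width: 0.008
finger_force: 0.2
```

Emit:
send_rows(increments=[[-1, 0, 0.1, 0, 0], [-1, 0, 0, 0, 0]])

```text
clock: 11.85
ee_pos: [0.5135, -0.1857, 0.0185]
ee_rot: [-0.019, 1.0, 0.0, -0.0]
contact_force: [0.0, -0.8, -1.2]
width: 0.005
finger_force: 0.2
```

Emit:
send_rows(increments=[[-1, 0, 0.1, 0, 0], [-1, 0, 0, 0, 0], [-1, 0, 0, 0, 0]])

```text
clock: 12.1
ee_pos: [0.5135, -0.1847, 0.0185]
ee_rot: [-0.019, 1.0, 0.0, 0.0]
contact_force: [0.4, 0.3, 0.1]
width: 0.006
finger_force: 0.1
```

Emit:
send_rows(increments=[[-1, 0, 0.1, 0, 0], [-1, 0, 0, 0, 0], [-1, 0, 0, 0, 0]])

```text
clock: 12.35
ee_pos: [0.5135, -0.184, 0.0185]
ee_rot: [-0.019, 1.0, -0.0, 0.0]
contact_force: [-0.0, -1.6, -0.2]
width: 0.008
finger_force: 0.5
```

Emit:
send_rows(increments=[[-1, 0, 0.05, 0, 0], [-1, 0, 0, 0, 0], [-1, 0, 0, 0, 0]])

```text
clock: 12.6
ee_pos: [0.5136, -0.1839, 0.0186]
ee_rot: [-0.019, 1.0, -0.0, 0.0]
contact_force: [-0.4, -3.3, -0.9]
width: 0.007
finger_force: 1.4
```

Emit:
send_rows(increments=[[-1, 0, 0.05, 0, 0], [-1, 0, 0, 0, 0], [-1, 0, 0, 0, 0], [-1, 0, 0, 0, 0]])

```text
clock: 12.93
ee_pos: [0.5137, -0.1837, 0.0188]
ee_rot: [-0.019, 1.0, -0.001, 0.0]
contact_force: [0.6, -5.3, -0.1]
width: 0.006
finger_force: 2.6
```

Run:
```python
from h import *
a,_=snap('top');b,_=snap('scene')
A=cv2.resize(a[210:290,220:400],(720,320),interpolation=2)
B=cv2.resize(b[180:310,230:440],(450,278),interpolation=2)
C=np.zeros((600,720,3),np.uint8);C[:320]=A;C[320:598,:450]=B
cv2.imwrite('pics/t5.png',C)
s=ctrl.read_state();print(s['ee_pos'],s['contact_force'])
```

```text
[ 0.5137103  -0.18363788  0.01875324] [-0.21871974 -5.35419445 -1.6393219 ]
```

View pics/t5.png

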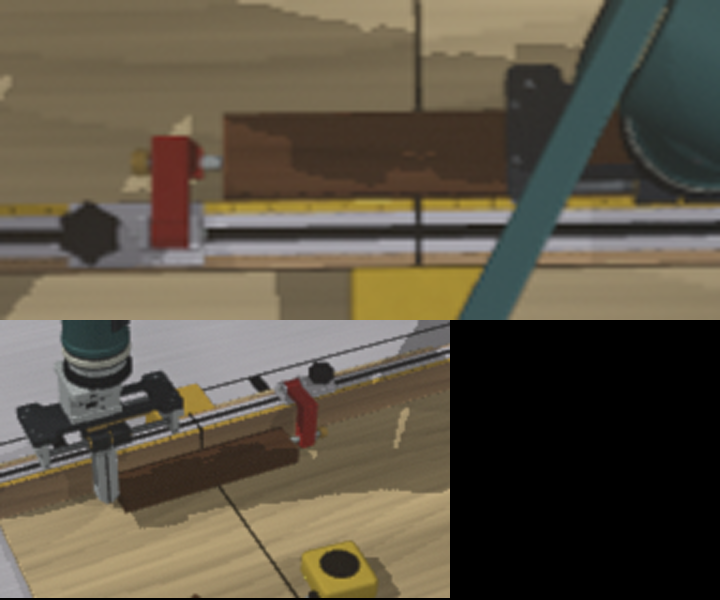

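The end bears on the tip at (222,162) with about 5 N. I check squareness from the strip's far edge, because the fence top hides the near one.

```bash
cat > e.py <<'E'
from h import *
import sys
lo,hi=map(int,sys.argv[1:3])
im,d=snap('top');z=pts('top',d)[...,2]
g=cv2.cvtColor(im,cv2.COLOR_BGR2HSV)
Q=[];F=[]
for u in range(lo,hi,2):
    if abs(u-324)<4: continue
    q=np.where(np.abs(z[225:262,u]-.034)<.007)[0]+225
    if len(q)>10: Q.append(ray('top',u,q.min()-.5,.034))
    q=np.where(np.abs(z[225:290,u]-.062)<.006)[0]+225
    if len(q)>4: F.append(ray('top',u,q.min()-.5,.062))
for n,A in(('far',Q),('fence',F)):
    A=np.array(A);p=np.polyfit(A[:,1],A[:,0],1);print(n,len(A),p,np.std(A[:,0]-np.polyval(p,A[:,1])))
    print(np.polyval(p,[.05,-.058,-.17]).round(4))
r=ctrl.read_state();print(r['ee_pos'],r['contact_force'],r['clock'])
E
python3 e.py 280 345
```

```text
far 30 [-0.02410227  0.5330029 ] 7.364386412590294e-17
[0.5318 0.5344 0.5371]
fence 30 [-0.02650467  0.48146459] 0.0003849491490490671
[0.4801 0.483  0.486 ]
[ 0.51371503 -0.18366663  0.01874307] [ 0.09979241 -6.33983032 -0.50843139] 13.0833
```

Run:
```python
from h import *
I=np.mean([snap('top')[0][...,2].astype(float) for _ in range(2)],0)
Q=[]
for u in range(279,344):
    if abs(u-324)<5: continue
    c=I[:,u];hi=np.median(c[230:235]);lo=np.median(c[240:244]);h=(hi+lo)/2
    for v in range(233,243):
        if c[v]>=h>c[v+1]: Q.append((u,v+(c[v]-h)/(c[v]-c[v+1])));break
Q=np.array(Q);p=np.polyfit(*Q.T,1);r=Q[:,1]-np.polyval(p,Q[:,0]);k=abs(r)<.6;p=np.polyfit(*Q[k].T,1)
print(len(Q),k.sum(),r.std(),p)
a,b=[ray('top',u,np.polyval(p,u),.034) for u in(280,343)]
print(a,b,(b-a)[0]/(b-a)[1])
```

```text
56 56 0.13843353956331889 [-1.45217019e-02  2.41856130e+02]
[0.53116057 0.0494155  0.034     ] [ 0.53658762 -0.09069226  0.034     ] -0.03873479499084932
```

The far edge slope is -0.0387 against the fence's -0.038, so the strip is square, snug and pressed. I back off gently and go over to the leaf.

Emit:
send_rows(increments=[[-1, 0, -0.1, 0, 0], [-1, 0, -0.2, 0, 0], [-1, 0.02, -0.8, 0, 0], [-1, 0, -1.5, 0, 0], [-1, 0, 0, 3.5, 0]])

```text
clock: 13.6
ee_pos: [0.5087, -0.2084, 0.0462]
ee_rot: [-0.018, 1.0, 0.004, -0.007]
contact_force: [-0.9, 0.4, -0.4]
width: 0.008
finger_force: 0.0
```

Emit:
send_rows(increments=[[-1, 0, 0, 4, 0], [-1, 0, 0, 3.5, 0], [1, -0.1, 3.7, 0, 0], [1, -0.1, 3.7, 0, 0], [1, -0.1, 3.7, 0, 0]])

```text
clock: 14.02
ee_pos: [0.5112, -0.098, 0.1297]
ee_rot: [-0.018, 1.0, 0.0, 0.001]
contact_force: [0.7, -0.1, 0.1]
width: 0.182
finger_force: 0.0
```

Emit:
send_rows(increments=[[1, -0.1, 3.7, 0, 0], [1, -0.1, 3.7, 0, 0], [1, -0.2, 3.7, 0, 0], [1, -0.2, 3.7, 0, 0], [1, -0.2, 3.2, 0, 0]])

```text
clock: 14.43
ee_pos: [0.5026, 0.0838, 0.1286]
ee_rot: [-0.019, 1.0, 0.001, -0.0]
contact_force: [0.7, 0.9, 0.9]
width: 0.533
finger_force: 0.0
```

Emit:
send_rows(increments=[[1, 0, 0, 0, 0], [1, 0, 0, 0, 0], [1, 0, 0, 0, 0]])

```text
clock: 14.68
ee_pos: [0.503, 0.0813, 0.1284]
ee_rot: [-0.019, 1.0, -0.0, -0.0]
contact_force: [-0.2, -0.2, 0.0]
width: 0.745
finger_force: 0.0
```

Emit:
send_rows(increments=[[1, 0, -0.1, -2, 0], [1, 0, 0, -2, 0], [1, 0, 0, -1.8, 0], [1, 0, 0, -1, 0], [1, 0, 0, -0.5, 0]])

```text
clock: 15.1
ee_pos: [0.5018, 0.0794, 0.0536]
ee_rot: [-0.018, 1.0, -0.0, -0.002]
contact_force: [-0.8, -0.2, -0.6]
width: 0.996
finger_force: 0.0
```

Emit:
send_rows(increments=[[0, 0, 0, 0, 0], [-0.3, 0, 0, 0, 0], [-0.3, 0, 0, 0, 0], [-0.3, 0, 0, 0, 0], [-0.3, 0, 0, 0, 0]], force=4)

```text
clock: 15.52
ee_pos: [0.5035, 0.0812, 0.0566]
ee_rot: [-0.019, 1.0, 0.0, 0.001]
contact_force: [1.2, 0.2, -0.2]
width: 0.684
finger_force: 0.0
```

Emit:
send_rows(increments=[[-0.3, 0, 0, 0, 0], [-0.3, 0, 0, 0, 0], [-0.3, 0, 0, 0, 0], [-0.3, 0, 0, 0, 0]])

```text
clock: 15.85
ee_pos: [0.5027, 0.0812, 0.0556]
ee_rot: [-0.019, 1.0, 0.0, 0.0]
contact_force: [0.5, -0.4, 0.5]
width: 0.398
finger_force: 0.0
```

Emit:
send_rows(increments=[[-0.45, 0, 0, 0, 0], [-0.45, 0, 0, 0, 0], [-0.5, 0, 0, 0, 0], [-0.5, 0, 0, 0, 0], [-0.5, 0, 0, 0, 0]])

```text
clock: 16.27
ee_pos: [0.5027, 0.0811, 0.0555]
ee_rot: [-0.019, 1.0, 0.0, -0.0]
contact_force: [0.7, -0.2, -0.2]
width: 0.251
finger_force: 0.0
```

Emit:
send_rows(increments=[[-0.53, 0, 0, 0, 0], [-0.53, 0, 0, 0, 0], [-0.53, 0, 0, 0, 0]])

```text
clock: 16.52
ee_pos: [0.5027, 0.0811, 0.0555]
ee_rot: [-0.019, 1.0, 0.0, -0.0]
contact_force: [0.4, -0.3, -1.1]
width: 0.235
finger_force: 0.0
```

Emit:
send_rows(increments=[[-1, 0, 0, 0, 0], [-1, 0, 0, 0, 0], [-1, 0, 0, 0, 0], [-1, 0, 0, 0, 0]], force=8)

```text
clock: 16.85
ee_pos: [0.5027, 0.0812, 0.0555]
ee_rot: [-0.019, 1.0, 0.0, 0.0]
contact_force: [-0.5, 0.6, -0.5]
width: 0.211
finger_force: 8.0
```

Gripped at the leaf's 20 mm width with no side force. Now I lift along the arc.

Emit:
send_rows(increments=[[-1, -0.03, 0, 0.5, 0], [-1, -0.07, 0, 0.5, 0], [-1, -0.12, 0, 0.5, 0], [-1, 0, 0, 0, 0]])

```text
clock: 17.18
ee_pos: [0.4999, 0.0811, 0.0711]
ee_rot: [-0.019, 1.0, -0.0, -0.001]
contact_force: [-1.0, 0.0, -0.1]
width: 0.216
finger_force: 8.0
```

Emit:
send_rows(increments=[[-1, -0.3, -0.01, 0.7, 0], [-1, -0.38, -0.01, 0.62, 0], [-1, -0.5, -0.02, 0.55, 0], [-1, -0.6, -0.02, 0.45, 0], [-1, 0, 0, 0, 0]])

```text
clock: 17.6
ee_pos: [0.4822, 0.0804, 0.0954]
ee_rot: [-0.019, 1.0, -0.0, 0.001]
contact_force: [-0.1, -0.6, 0.9]
width: 0.21
finger_force: 8.0
```

Emit:
send_rows(increments=[[-1, -0.7, -0.03, 0.35, 0], [-1, -0.7, -0.03, 0.25, 0], [-1, 0, 0, 0, 0], [-1, 0, 0, 0, 0]])

```text
clock: 17.93
ee_pos: [0.4689, 0.0799, 0.1013]
ee_rot: [-0.019, 1.0, 0.0, 0.001]
contact_force: [0.9, -0.1, 2.3]
width: 0.206
finger_force: 8.0
```

Run:
```python
from h import *
b,_=snap('scene')
cv2.imwrite('pics/s6.png',cv2.resize(b[110:310,240:480],(720,600),interpolation=2))
```

```text
(no output)
```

View pics/s6.png

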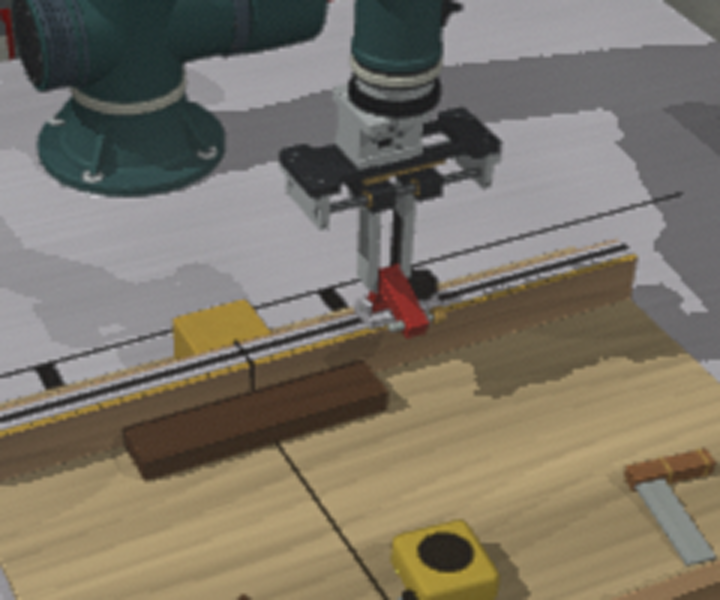

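The leaf (crop 400,300) is up, about 1.35 rad, and the strip (255,420) lies at the fence. I release and retreat straight up.

Emit:
send_rows(increments=[[-0.3, 0, 0, 0, 0], [-0.3, 0, 0, 0, 0], [-0.3, 0, 0, 0, 0], [-0.3, 0, 0, 0, 0], [-0.3, 0, 0, 1, 0]])

```text
clock: 18.4
ee_pos: [0.4668, 0.0798, 0.1075]
ee_rot: [-0.019, 1.0, -0.0, -0.003]
contact_force: [-0.0, -0.1, -0.9]
width: 0.352
finger_force: 0.0
```

Emit:
send_rows(increments=[[-0.3, 0, 0, 3, 0], [-0.3, 0, 0, 3.5, 0], [-0.3, 0, 0, 3.5, 0], [-0.3, -2, 3, 0, 0], [-0.3, -2, 3, 0, 0]])

```text
clock: 18.82
ee_pos: [0.4304, 0.1399, 0.2135]
ee_rot: [-0.017, 1.0, 0.001, 0.003]
contact_force: [-0.2, 1.3, -0.4]
width: 0.353
finger_force: 0.0
```

Emit:
send_rows(increments=[[-0.3, -2, 3, 0, 0], [-0.3, -2, 3, 0, 0], [-0.3, -2, 3, 0, 0], [-0.3, -2, 3, 0, 0], [-0.3, 0, 0, 0, 0]])

```text
clock: 19.23
ee_pos: [0.3453, 0.2642, 0.2106]
ee_rot: [-0.023, 1.0, 0.002, -0.001]
contact_force: [-0.2, -0.0, -0.6]
width: 0.35
finger_force: 0.0
```

Run:
```python
from h import *
I0,d=snap('top');I=I0[...,2].astype(float);z=pts('top',d)[...,2]
Q=[]
for u in range(279,372):
    if abs(u-324)<5: continue
    c=I[:,u];hi=np.median(c[228:233]);lo=np.median(c[240:244]);h=(hi+lo)/2
    for v in range(231,243):
        if c[v]>=h>c[v+1]: Q.append((u,v+(c[v]-h)/(c[v]-c[v+1])));break
Q=np.array(Q);p=np.polyfit(*Q.T,1);r=Q[:,1]-np.polyval(p,Q[:,0]);k=abs(r)<.6;p=np.polyfit(*Q[k].T,1)
a,b=[ray('top',u,np.polyval(p,u),.034) for u in(280,343)]
print(len(Q),k.sum(),a,b,(b-a)[0]/(b-a)[1])
# ends along y on rows across strip
E=[]
for v in range(242,250):
    q=np.where((np.abs(z[v]-.034)<.007)&(np.arange(640)>268)&(np.arange(640)<400))[0];E.append((ray('top',q.min()-.5,v,.034)[1],ray('top',q.max()+.5,v,.034)[1]))
print(np.median(E,0))
hs=cv2.cvtColor(I0,cv2.COLOR_BGR2HSV);red=((hs[...,0]<8)|(hs[...,0]>172))&(hs[...,1]>150)&(d>0)
red[:225]=0;red[290:]=0;red[:,:200]=0;red[:,300:]=0
P=pts('top',d)[red];print('red',P.min(0),P.max(0))
print(ctrl.read_state()['ee_pos'])
cv2.imwrite('pics/t7.png',cv2.resize(I0[190:300,210:410],(800,440),interpolation=2))
```

```text
84 82 [0.53232973 0.0494572  0.034     ] [ 0.53755689 -0.09067075  0.034     ] -0.03730270712197083
[ 0.05882791 -0.17177979]
red [0.45526887 0.06967305 0.08088296] [0.53443223 0.09195931 0.12823328]
[0.34704184 0.2620369  0.21051699]
```

View pics/t7.png

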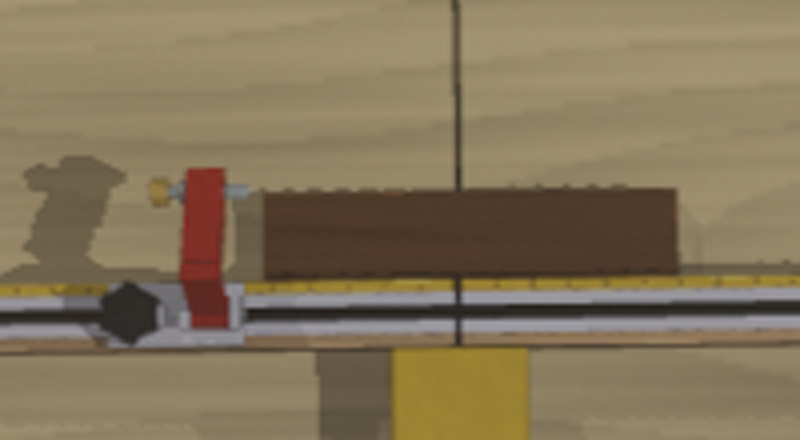

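The ends measure y 0.059 and -0.172, with the tip at 0.058, and the strip is square. The far edge reads up to 2 mm wide of the fence, which is within calibration doubt. A light two-finger touch will settle it: contact should come at TCP x of about 0.5446.

Emit:
send_rows(increments=[[1, 2.28, -3.18, 0, 0], [1, 2.28, -3.18, 0, 0], [1, 2.28, -3.18, 0, 0], [1, 2.28, -3.18, 0, 0], [1, 2.28, -3.18, 0, 0]])

```text
clock: 19.7
ee_pos: [0.4638, 0.098, 0.2103]
ee_rot: [-0.018, 1.0, -0.0, 0.0]
contact_force: [0.3, 0.7, -0.1]
width: 0.668
finger_force: 0.0
```

Emit:
send_rows(increments=[[1, 2.28, -3.18, 0, 0], [1, 2.28, -3.18, 0, 0], [1, 2.28, -3.18, 0, 0], [1, 2.28, -3.18, 0, 0], [1, 2.28, -3.18, 0, 0]])

```text
clock: 20.12
ee_pos: [0.5774, -0.0618, 0.21]
ee_rot: [-0.018, 1.0, -0.0, -0.0]
contact_force: [-0.3, 0.6, -0.1]
width: 0.993
finger_force: 0.0
```

Emit:
send_rows(increments=[[1, 0, 0, 0, 0], [1, 0, 0, 0, 0], [1, 0, 0, -3, 0], [1, 0, 0, -3, 0], [1, 0, 0, -3, 0]])

```text
clock: 20.53
ee_pos: [0.5766, -0.0578, 0.1202]
ee_rot: [-0.019, 1.0, -0.0, 0.001]
contact_force: [0.2, -0.5, -0.9]
width: 1.002
finger_force: 0.0
```

Emit:
send_rows(increments=[[1, 0, 0, -2, 0], [1, 0, 0, -2, 0], [1, 0, 0, -2, 0], [1, 0, 0, 0, 0], [1, 0, 0, 0, 0]])

```text
clock: 20.95
ee_pos: [0.5754, -0.0573, 0.0593]
ee_rot: [-0.019, 1.0, 0.0, -0.001]
contact_force: [0.2, -1.1, 0.2]
width: 0.999
finger_force: 0.0
```

Emit:
send_rows(increments=[[1, 0, 0, -1.5, 0], [1, 0, 0, -1.2, 0], [1, 0, 0, -1.2, 0], [1, 0, 0, 0, 0], [1, 0, 0, 0, 0]])

```text
clock: 21.37
ee_pos: [0.5762, -0.0579, 0.0202]
ee_rot: [-0.019, 1.0, 0.0, -0.001]
contact_force: [0.7, -0.9, 0.2]
width: 0.999
finger_force: 0.0
```

Emit:
send_rows(increments=[[1, -0.6, -0.02, 0, 0], [1, -0.6, -0.02, 0, 0], [1, -0.6, -0.02, 0, 0], [1, -0.4, -0.02, 0, 0], [1, -0.3, -0.01, 0, 0]])

```text
clock: 21.78
ee_pos: [0.5511, -0.059, 0.0212]
ee_rot: [-0.019, 1.0, -0.0, 0.0]
contact_force: [-0.0, -0.7, -0.6]
width: 0.999
finger_force: 0.0
```

Emit:
send_rows(increments=[[1, -0.1, 0, 0, 0], [1, 0, 0, 0, 0], [1, 0, 0, 0, 0]])

```text
clock: 22.03
ee_pos: [0.5508, -0.059, 0.0209]
ee_rot: [-0.019, 1.0, 0.0, 0.0]
contact_force: [-0.8, 0.1, 0.6]
width: 1.0
finger_force: 0.0
```

Emit:
send_rows(increments=[[1, -0.15, 0, 0, 0], [1, -0.15, 0, 0, 0], [1, 0, 0, 0, 0]])

```text
clock: 22.28
ee_pos: [0.5475, -0.0589, 0.0206]
ee_rot: [-0.019, 1.0, 0.0, -0.0]
contact_force: [0.7, -0.4, -0.2]
width: 1.001
finger_force: 0.0
```

Emit:
send_rows(increments=[[1, -0.1, 0, 0, 0], [1, 0, 0, 0, 0], [1, 0, 0, 0, 0]])

```text
clock: 22.53
ee_pos: [0.5467, -0.059, 0.0207]
ee_rot: [-0.019, 1.0, 0.0, -0.0]
contact_force: [-0.2, 0.4, 0.9]
width: 0.999
finger_force: 0.0
```

Emit:
send_rows(increments=[[1, -0.1, 0, 0, 0], [1, 0, 0, 0, 0], [1, 0, 0, 0, 0]])

```text
clock: 22.78
ee_pos: [0.5457, -0.059, 0.0207]
ee_rot: [-0.019, 1.0, 0.0, -0.0]
contact_force: [-0.3, -0.2, -0.3]
width: 1.002
finger_force: 0.0
```

Emit:
send_rows(increments=[[1, -0.1, 0, 0, 0], [1, 0, 0, 0, 0], [1, 0, 0, 0, 0]])

```text
clock: 23.03
ee_pos: [0.5447, -0.059, 0.0207]
ee_rot: [-0.019, 1.0, 0.0, 0.0]
contact_force: [0.4, -0.1, -0.0]
width: 1.001
finger_force: 0.2
```

Emit:
send_rows(increments=[[1, -0.1, 0, 0, 0], [1, 0, 0, 0, 0], [1, 0, 0, 0, 0]])

```text
clock: 23.28
ee_pos: [0.5446, -0.0589, 0.021]
ee_rot: [-0.019, 1.0, 0.0, 0.001]
contact_force: [3.1, 0.4, 0.3]
width: 1.001
finger_force: 1.5
```

Emit:
send_rows(increments=[[1, -0.05, 0, 0, 0], [1, 0, 0, 0, 0], [1, 0, 0, 0, 0]])

```text
clock: 23.53
ee_pos: [0.5446, -0.059, 0.0213]
ee_rot: [-0.019, 1.0, -0.0, 0.002]
contact_force: [5.6, 1.5, -0.7]
width: 1.0
finger_force: 2.6
```

Contact came at exactly 0.5446, so the strip was snug. I retreat straight out, then up.

Emit:
send_rows(increments=[[1, 0.3, 0, 0, 0], [1, 1, 0.04, 0, 0], [1, 1.5, 0.05, 0, 0], [1, 0, 0, 2, 0], [1, 0, 0, 3, 0]])

```text
clock: 23.95
ee_pos: [0.5683, -0.0575, 0.0666]
ee_rot: [-0.019, 1.0, 0.001, -0.006]
contact_force: [0.0, -1.1, -0.0]
width: 0.997
finger_force: 0.0
```

Emit:
send_rows(increments=[[1, 0, 0, 3, 0], [1, 0, 0, 3, 0], [1, 0, 0, 3, 0], [1, 0, 0, 2, 0], [1, 0, 0, 0, 0]])

```text
clock: 24.37
ee_pos: [0.5737, -0.0587, 0.1866]
ee_rot: [-0.019, 1.0, -0.001, 0.004]
contact_force: [0.1, 0.7, 1.1]
width: 1.001
finger_force: 0.0
```

Run:
```python
from h import *
I,d=snap('top');z=pts('top',d)[...,2];E=[]
for v in range(242,250):
    q=np.where((np.abs(z[v]-.034)<.007)&(np.arange(640)>268)&(np.arange(640)<400))[0]
    if len(q):E.append((ray('top',q.min()-.5,v,.034)[1],ray('top',q.max()+.5,v,.034)[1]))
print(np.median(E,0))
P=pts('top',d);hs=cv2.cvtColor(I,cv2.COLOR_BGR2HSV);red=((hs[...,0]<8)|(hs[...,0]>172))&(hs[...,1]>150)&(d>0)
red[:225]=0;red[290:]=0;red[:,:200]=0;red[:,300:]=0
print('red',P[red].min(0),P[red].max(0))
print(ctrl.job_done())
```

```text
[ 0.05659902 -0.17177979]Traceback (most recent call last):
  File "<stdin>", line 9, in <module>
    return umr_minimum(a, axis, None, out, keepdims, initial, where)
ValueError: zero-size array to reduction operation minimum which has no identity
```

The arm hides the leaf in this view, so I move aside and compare with the earlier picture before handing in.

Emit:
send_rows(increments=[[1, -2.28, 3.18, 0.5, 0], [1, -2.28, 3.18, 0.5, 0], [1, -2.28, 3.18, 0.5, 0], [1, -2.28, 3.18, 0.5, 0], [1, -2.28, 3.18, 0.5, 0]])

```text
clock: 24.83
ee_pos: [0.4547, 0.1018, 0.2031]
ee_rot: [-0.018, 1.0, -0.0, -0.003]
contact_force: [1.6, 1.0, -0.1]
width: 1.004
finger_force: 0.0
```

Emit:
send_rows(increments=[[1, -2.28, 3.18, 0, 0], [1, -2.28, 3.18, 0, 0], [1, -2.28, 3.18, 0, 0], [1, -2.28, 3.18, 0, 0], [1, -2.28, 3.18, 0, 0]])

```text
clock: 25.25
ee_pos: [0.3408, 0.2604, 0.2032]
ee_rot: [-0.019, 1.0, -0.001, -0.002]
contact_force: [1.8, 0.9, 0.2]
width: 0.998
finger_force: 0.0
```

Run:
```python
from h import *
I,_=snap('top')
A=cv2.imread('pics/t7.png')[...,2].astype(np.float32);B=cv2.resize(I[190:300,210:410],(800,440),interpolation=2)[...,2].astype(np.float32)
for n,(r0,r1,c0,c1) in dict(plus_end=(210,260,240,290),minus_end=(210,260,650,705),leaf=(165,255,175,240),strip=(180,270,240,705)).items():
    a,b=A[r0:r1,c0:c1],B[r0:r1,c0:c1];print(n,abs(a-b).mean().round(2),np.round(np.array(cv2.phaseCorrelate(a,b)[0])/4*2.2,2),'mm')
```

```text
plus_end 0.79 [ 0.1  -0.06] mm
minus_end 0.99 [0.08 0.09] mm
leaf 0.5 [-0.02  0.02] mm
strip 2.22 [-0.02  0.06] mm
```

The strip and leaf are unmoved to within about 0.1 mm, so I hand in.

```bash
python3 -c "
from workcell import ctrl
print(ctrl.job_done())"
```

```text
the job is handed in; nothing more can be done
None
```

Job handed in at about 25 s, with no verdict reported back: the strip was pressed on the screw tip at about 5 N with the leaf down, and at the last look it lay snug and square to the fence with the leaf up at about 1.35 rad; I saw no sign of the stop shifting.

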